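# Load two fan modules into the spring magazine

### The arm

A 6-joint arm with a two-finger parallel gripper is mounted at the origin on the work surface; the furniture and walls round the work are solid. World frame = base frame: x ahead of the robot, y to its left, z up, the work surface at z = 0. Lengths are in m, angles in rad, forces in N, time in s.
With the tool pointing down it reaches from about 0.3 to 0.875 m from the base axis. Payload 6.4 kg.
Tool frame: the origin (TCP) lies at the very end of the fingers, on their centre line; the grasp point (between the pads) lies 19 mm behind it; z points along the fingers, y is the line along which they close (so a half turn about z gives the same grasp; the last joint's range is limited). The gripper opens to 85 mm and grips with 20 to 120 N. Pads are 22 mm wide; open, the fingers measure 114 mm over their backs; the gripper's body (76 mm by 85 mm) begins 54 mm behind the grasp point. The pads swing forward as they close: fully open they stand 13 mm farther back than shut.
Start: joints at [-1.45, 0.181, 1.607, -0, 1.354, -0.206], TCP at [0.185, -0.545, 0.231] pointing down, gripper open.
Joint ranges: [-2.99, 2.99], [-0.89, 2.07], [0.3, 2.58], [-1.14, 4.28], [0, 2.63], [-3.12, 3.12]. Speed limits (rad/s): [2.57, 2.57, 3.01, 3.14, 3.14, 3.14].

### API

Orientations are given as a unit quaternion [w, x, y, z].
In Python, from bench import telemetry, camera, ctrl, spotter gives the robot as it stands.
- The arm moves only by the tool send_rows, never from a script. Its argument "series" is a list of rows, each a list of 3 entries, a list of its own where there are three numbers: the turn, a rotation vector about the world's x, y, z in degrees, then the shift along the world's x, y, z in mm, then the closure, from -1 (fully open) to 1 (shut), so that 0 is half open. In form: [[[rx, ry, rz], [dx, dy, dz], gripper], ...]. A call has 1 to 10 rows; each row is the pose to reach, as a shift and turn from the pose commanded when the call began; what a row does not reach only later rows make up. A row lasts 1/8 s, in which the tool goes at most 62.5 mm and 10.7 degrees, less where a joint would pass 70% of its speed; a pose out of reach is approached as far as the arm can. A call with a gripper value outside its range is refused whole. The fingers move at their own pace and stop on an object; the grip force is fixed at half the most. Time passes only in rows, so rows that repeat a pose let the fingers close. It gives the time, the measured TCP pose, the force, the opening and the grip force at its end, in the units of the state.
- telemetry.get_obs(): the state, without advancing time (a new reading comes with each control period).
- camera(name): name is "scene" or "top" or "wrist"; returns a dict with "pixels" (400x640x3 uint8, red, green, blue), "camera_matrix" (3x3 intrinsics, pixels), "xyz" and "orientation" of the camera in the world. Camera axes: x right, y up, looking along -z (the intrinsics and any distortion apply to the point x, -y, -z); pixel columns grow to the right and rows downward; lengths in m; the calibration is good to about 2 mm. A picture is of the moment at which its call begins. There is no depth.
- ctrl.hand_in(): hands the job in; it is judged then, once.
Trained networks look in the newest picture that a camera, given by its name, has taken for a name from the list of things; names that differ only in an ending like _2 or _b are one class to them, and where a whole thing is asked for, a point or a joint stands for the part that bears it (a point fixed in the world has none). Each returns a list of dicts, best first, with "conf" (0 to 1); they miss things now and then, are a little off and sometimes report something else, mostly with a low value. They report only what shows in the picture. A call takes as long as a camera call.
- spotter.boxes_of(thing, camera): "xyz" ([x, y, z] in m, in world coordinates, good to about 4 mm: the middle of the surface that is visible of it).
- spotter.landmark_of(thing, camera): "xyz" ([x, y, z] in m, in world coordinates, good to about 4 mm: a listed point, or the origin of a listed thing).
The state is a dict: "time_s": time; "q": joint angles; "dq": joint speeds; "joint_efforts": joint torques, N m; "eef_pos": TCP position; "eef_rot": TCP orientation; "wrist_force": force on the tool from outside, world axes, zero at the start; "torque": the same for the moment, N m; "opening": opening from 0.0 (shut) to 1.0 (fully open); "grasp_force": force on a finger pad.
Only numpy, scipy, OpenCV 4.12 (cv2) and the standard library are available. Lean on these libraries where they do the work, as an engineer would, in place of code of your own. Each camera call takes 0.05 s, during which the arm holds its last target. There are 200 camera calls.

### The job

Fill the spring magazine with the two fan modules that lie on the bench, one at a time: lay each one flat in the mouth, guards up and yellow edge on the same side as the one already inside, and press it down against the spring until both end catches snap out over it. Leave the other things on the bench where they are.

Things in the scene. Friction and masses are not known exactly. Their poses are not given: they have to be found in the camera images.
- magazine: spring magazine for fan modules, fixed to the bench: black base 92 (x) x 146 (y) x 12 mm with a yellow stripe along its -x edge, four aluminium corner posts round a well 45 (x) x 87 (y) mm (1.5 mm of play round a module). Modules lie in it one upon another, length along y, yellow edge to -x, on the stripe's side. It holds three; one is in. Origin: centre of the base's underside, z up.
- magazine_rim (a point): centre of the top opening, 147 mm above the bench. The posts are straight up to 136 mm; above that their lips lean outwards by 6 mm as a lead-in. The long sides are open between the posts over the middle 60 mm of y at all heights, so fingers fit beside a module there. Over the red pull knobs of the two end catches the magazine measures 155 mm in y, 109 to 133 mm above the bench.
- magazine_mouth (a point): point on the well's axis level with the flat undersides of the two catch noses, 115 mm above the bench. The upper face of a top module that is properly held rests up against the noses at this height, so its centre is 10 mm lower, that of the next one 30 mm lower.
- catch_left (a joint): spring catch (latch bolt) at the well's +y end: m drawn back; 0 = nose out, 6 mm into the well; 0.009 = fully back. Bevelled on top, flat beneath, 115 to 128 mm above the bench: a module laid in the mouth rests on both bevels, upper face about 146 mm up. Pressed down (4 to 20 N in all) it forces both bolts back; they snap out over it once its upper face is below 115 mm, and then hold it.
- catch_right (a joint): the same catch at the well's -y end: m drawn back, 0 = nose fully out.
- follower (a joint): white follower plate under the stack, on a coil spring: m pressed down from where it starts (one module held). It goes down 20 mm for each further module, 55 mm at most; its spring pushes up with 5.5 N at 0 and 1.1 N more per 10 mm.
- fan_in_mid (a point): the beige dual-fan module (two 40 mm fans side by side in one moulded frame), a flat block 84 x 42 x 20 mm with one long 84 mm edge covered in yellow that is in the magazine already, held under the catches. This point is the centre of the block (10 mm above its underside); z points up out of its upper face (the one with the ring guards), y along its 84 mm length, x across its 42 mm width, away from the yellow edge. About 90 g.
- fan_a_mid (a point): one of the two modules to load: beige dual-fan module (two 40 mm fans side by side in one moulded frame), a flat block 84 x 42 x 20 mm with one long 84 mm edge covered in yellow, lying flat on the bench. This point is the centre of the block (10 mm above its underside); z points up out of its upper face (the one with the ring guards), y along its 84 mm length, x across its 42 mm width, away from the yellow edge. About 90 g.
- fan_a_tape (a point): middle of the yellow long edge of the same module, 21 mm from its centre.
- fan_b_mid (a point): the other module to load: beige dual-fan module (two 40 mm fans side by side in one moulded frame), a flat block 84 x 42 x 20 mm with one long 84 mm edge covered in yellow, lying flat on the bench. This point is the centre of the block (10 mm above its underside); z points up out of its upper face (the one with the ring guards), y along its 84 mm length, x across its 42 mm width, away from the yellow edge. About 90 g.
- fan_b_tape (a point): middle of the yellow long edge of the same module, 21 mm from its centre.
- solvent_bottle: white solvent bottle with a blue collar and a pump dish, 66 mm across, 126 mm tall, standing near the far edge of the bench; origin: centre of its underside. A bystander.
- flux_bottle: small orange flux bottle with a black cap and a needle, 34 mm across, 98 mm tall; origin: centre of its underside. A bystander.
- tape_green: roll of green tape lying flat, 72 mm across, 24 mm high; origin: centre of its underside. A bystander.
- screwdriver: red screwdriver lying on the bench, 153 mm long, 18 mm thick; origin: under its middle, its y axis along the tool. A bystander.
- marker_blue: white marker pen with a blue cap lying on the bench, 128 mm long, 13 mm thick; origin: under its middle, its y axis along the pen. A bystander.
- fan_a: the same module as fan_a_mid, as a body; its origin is the middle of the plain long edge opposite the yellow one.
- fan_b: the same module as fan_b_mid, as a body; its origin is the middle of the plain long edge opposite the yellow one.
- fan_in: the same module as fan_in_mid, as a body; its origin is the middle of the plain long edge opposite the yellow one.

How it is judged:
By the outcome, as a careful person would: the job done as asked, in the order asked, and still so for the second after the job is handed in, with the robot touching nothing.
It also fails if it takes over 67 s, if anything falls off the work surface, if the arm or the gripper's body presses on something with over 40 N, if the wrist force passes 120 N, or if a joint passes its speed limit or range.

## Working session

There is one attempt and no reset: what is moved stays moved. The work goes in short steps, Python scripts to look and compute and a tool call to move; the robot and the scene stay as the last step left them, time stands still between calls to the robot, and variables do not carry over. Pictures are saved under pics/ and viewed, at most 10 in all, crops included, and the job is handed in when it is done.

Besides the shell and the picture viewer there is one more tool, called as a command line: name --argument value ..., lists and objects as JSON in quotes. send_rows: Moves the arm, as the interface text tells. Its arguments: {"type":"object","properties":{"series":{"type":"array","items":{"type":"array"}}},"required":["series"]}

```bash
mkdir -p pics; ls
cat > h.py <<'E'
from bench import telemetry, camera, ctrl, spotter
import numpy as np, cv2
from scipy.spatial.transform import Rotation as R
def snap(n,f):
    c=camera(n); cv2.imwrite('pics/'+f,c['pixels'][...,::-1]); return c
def quat(q): return R.from_quat([q[1],q[2],q[3],q[0]])
def proj(c,p):
    r=quat(c['orientation']).as_matrix(); v=r.T@(np.array(p)-c['xyz']); v=np.array([v[0],-v[1],-v[2]])
    u=c['camera_matrix']@v; return u[:2]/u[2]
def ray(c,uv,z):
    v=np.linalg.inv(c['camera_matrix'])@np.array([uv[0],uv[1],1.]); d=quat(c['orientation']).as_matrix()@np.array([v[0],-v[1],-v[2]])
    o=np.array(c['xyz']); return o+d*(z-o[2])/d[2]
def lm(t,cam):
    for d in spotter.landmark_of(t,cam)[:3]: print(cam,t,round(d['conf'],2),np.round(d['xyz'],4))
E
python3 - <<'E'
from h import *
o=telemetry.get_obs(); print(o)
for n in ['scene','top']:
    c=snap(n,n+'0.png'); print(n,np.round(c['xyz'],3),c['orientation'],c['camera_matrix'].tolist(), [k for k in c])
    for t in ['fan_a_mid','fan_a_tape','fan_b_mid','fan_b_tape','fan_in_mid','magazine','magazine_rim','magazine_mouth','flux_bottle','solvent_bottle','tape_green','screwdriver','marker_blue']: lm(t,n)
E
```

```text
pics
{'time_s': 0.0, 'q': array([-1.45031203e+00,  1.81558611e-01,  1.60801823e+00,  1.36805834e-05,
        1.35381328e+00, -2.06330800e-01]), 'dq': array([-5.76033302e-04, -8.79955584e-05,  8.32445173e-04, -4.36971872e-04,
       -5.49721358e-04,  4.57457711e-04]), 'joint_efforts': array([-1.54761463e-03, -4.44885921e+01, -3.51336086e+01, -4.67673854e-04,
        9.29466274e-03,  1.68520336e-05]), 'eef_pos': array([ 0.18452616, -0.54399323,  0.23036935]), 'eef_rot': array([-8.97617111e-04,  9.86678511e-01,  1.62679775e-01,  4.52370521e-05]), 'wrist_force': array([ 0.19498364, -0.44896682, -0.49987632]), 'torque': array([-0.05694118, -0.00601223, -0.02457477]), 'grasp_force': 0.0, 'opening': 0.9974894537625747}
scene [-0.028  0.435  0.596] [-0.38951561 -0.21515819  0.41097189  0.79566742] [[387.7667628867146, 0.0, 317.24247850198077], [0.0, 387.7667628867146, 200.46488310712115], [0.0, 0.0, 1.0]] ['pixels', 'camera_matrix', 'xyz', 'orientation']
scene fan_a_mid 0.77 [0.6469 0.2509 0.0097]
scene fan_a_tape 0.82 [0.6299 0.2583 0.008 ]
scene fan_b_mid 0.83 [0.5616 0.1004 0.0075]
scene 
[... 1215 characters left out ...]
ine 0.59 [ 0.5645 -0.1127  0.001 ]
top magazine 0.43 [0.5823 0.1078 0.0099]
top magazine_rim 0.61 [ 0.5666 -0.1158  0.1448]
top magazine_rim 0.42 [ 0.5842 -0.11    0.1068]
top magazine_rim 0.28 [0.6275 0.2603 0.0097]
top magazine_mouth 0.68 [0.5594 0.103  0.0109]
top magazine_mouth 0.58 [0.4266 0.1403 0.0016]
top magazine_mouth 0.56 [ 0.5636 -0.109   0.1162]
top flux_bottle 0.54 [ 0.3759 -0.2127 -0.0004]
top solvent_bottle 0.85 [ 6.867e-01 -2.245e-01 -1.000e-04]
top tape_green 0.97 [ 0.6745 -0.0217  0.0025]
top tape_green 0.73 [ 0.5619 -0.1099  0.1143]
top tape_green 0.42 [0.6643 0.2335 0.01  ]
top screwdriver 0.9 [0.4231 0.1421 0.0032]
top marker_blue 0.56 [ 4.045e-01 -5.320e-02 -4.000e-04]
```

View pics/top0.png

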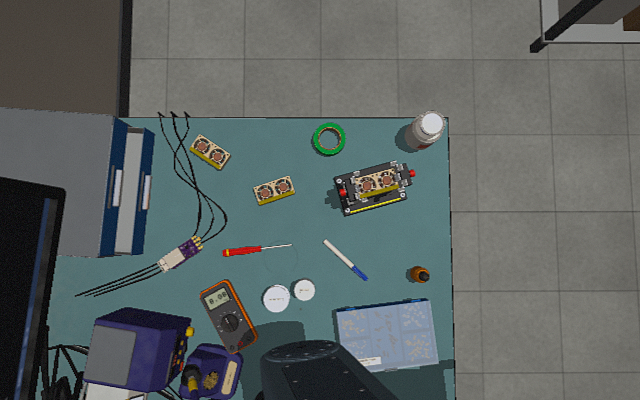

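View pics/scene0.png

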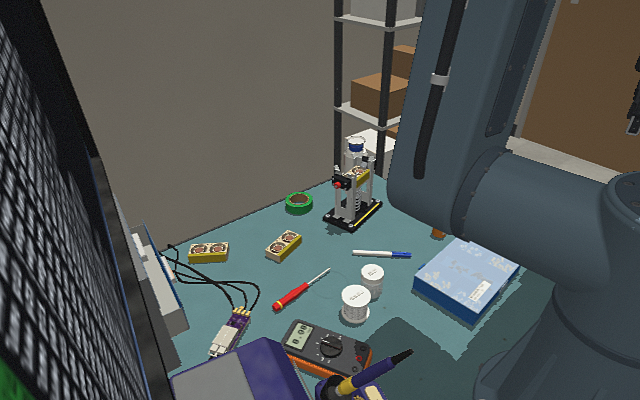

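Top view: magazine at about (375,187) with its yellow stripe toward the robot. Fan_b is at (274,190) and fan_a at (210,152), both with yellow edges toward −x. Next I measure positions and yaws from the colours.

```bash
cat >> h.py <<'E'
def yellow(c,box,z,show=True):
    x0,x1,y0,y1=box; im=cv2.cvtColor(np.ascontiguousarray(c['pixels']),cv2.COLOR_RGB2HSV)
    m=cv2.inRange(im,(20,150,90),(34,255,255)); k=np.zeros_like(m); k[y0:y1,x0:x1]=m[y0:y1,x0:x1]
    n,l,s,_=cv2.connectedComponentsWithStats(k)
    for i in range(1,n):
        if s[i,4]<25: continue
        v,u=np.where(l==i); P=np.array([ray(c,(a,b),z)[:2] for a,b in zip(u,v)])
        w,V=np.linalg.eigh(np.cov(P.T)); d=V[:,1]; d=d*np.sign(d[1])
        print(s[i],'mid',P.mean(0).round(4),'yaw of y-axis',np.degrees(np.arctan2(-d[0],d[1])).round(1),'len',np.ptp(P@d).round(4),'wid',np.ptp(P@V[:,0]).round(4))
E
python3 - <<'E'
from h import *
c=camera('top')
print('a');yellow(c,(185,235,130,175),.01); print('b');yellow(c,(250,300,170,210),.01); print('m');yellow(c,(330,420,190,220),.012); print('in');yellow(c,(350,405,165,200),.105)
for p in [(.5645,-.1115,.147),(.5645,-.1115,.115),(.5615,.1007,.02),(.6456,.25,.02)]: print(proj(c,p))
E
```

```text
a
[189 147  31  22 127] mid [0.6334 0.2599] yaw of y-axis -33.7 len 0.0792 wid 0.0087
b
[259 190  35  15 140] mid [0.5432 0.0989] yaw of y-axis 18.9 len 0.0802 wid 0.0093
m
[360 190  30   8 106] mid [ 0.5527 -0.1168] yaw of y-axis 12.6 len 0.067 wid 0.0097
[350 198  51  15 103] mid [ 0.5256 -0.1216] yaw of y-axis 15.4 len 0.1163 wid 0.0044
in
[360 185  39  13 164] mid [ 0.5487 -0.1181] yaw of y-axis 15.3 len 0.0815 wid 0.0091
[378.31858608 180.93854346]
[376.08195876 182.71370063]
[274.55113722 188.70523459]
[207.65898625 151.10463915]
```

Run:
```python
import cv2
a=cv2.imread('pics/top0.png')[125:225,180:425]
cv2.imwrite('pics/topcrop.png',cv2.resize(a,None,fx=3.2,fy=3.2,interpolation=cv2.INTER_CUBIC))
```

```text
(no output)
```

View pics/topcrop.png

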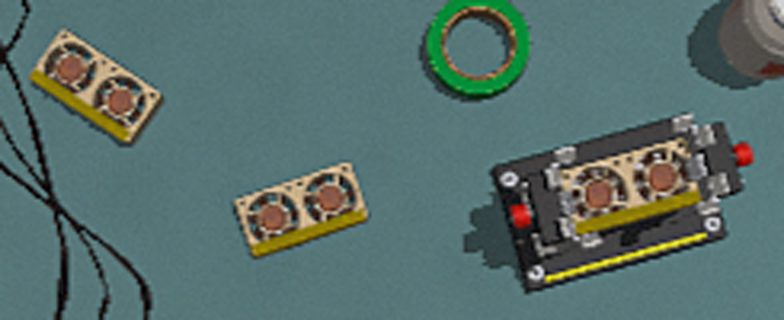

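send_rows --series '[[[0,0,10],[40,60,20],-0.4],[[0,0,20],[75,125,20],-0.4],[[0,0,30],[110,190,20],-0.4],[[0,0,40],[150,255,20],-0.4],[[0,0,50],[190,320,20],-0.4],[[0,0,60],[225,385,20],-0.4],[[0,0,70],[265,450,20],-0.4],[[0,0,80],[300,515,0],-0.4],[[0,0,89.5],[340,580,-20],-0.4],[[0,0,89.5],[377,645,-60],-0.4]]'

```text
time_s: 2.7
eef_pos: [0.4983, -0.0094, 0.2137]
eef_rot: [0.001, 0.585, 0.811, 0.0]
wrist_force: [0.9, -1.5, 0.3]
opening: 0.701
grasp_force: 0.0
```

Run:
```python
from h import *
o=telemetry.get_obs(); print(o['time_s'],o['eef_pos'],o['eef_rot'],o['opening'],o['wrist_force'])
c=snap('wrist','w1.png'); print(c['xyz'],c['orientation'])
for t in ['fan_b_mid','fan_b_tape']: lm(t,'wrist')
```

```text
2.7 [ 0.49833763 -0.00940589  0.21374526] [1.44712050e-03 5.85311073e-01 8.10807378e-01 4.99545898e-04] 0.7009514860761656 [ 0.87397489 -1.50107798  0.25822377]
[0.47422403 0.06115875 0.35569725] [ 0.97596019 -0.14873188 -0.02550565  0.15725773]
wrist fan_b_mid 0.6 [0.5623 0.1037 0.0112]
wrist fan_b_tape 0.7 [0.5366 0.0974 0.0122]
```

View pics/w1.png

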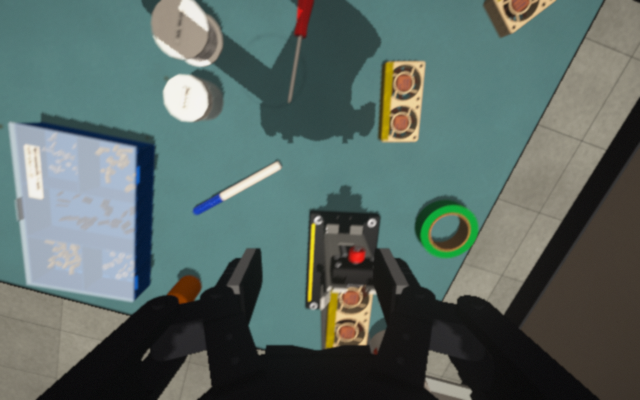

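Wrist view: fan_b at (403,101), yellow edge on its −x side, and nothing stands in the gripper's path. I'll go above it.

send_rows --series '[[[0,0,0],[32,56,-30],-0.4],[[0,0,0],[64,112,-90],-0.4],[[0,0,0],[64,112,-130],-0.4],[[0,0,0],[64,112,-130],-0.4]]'

```text
time_s: 3.35
eef_pos: [0.5572, 0.1007, 0.0783]
eef_rot: [-0.004, 0.586, 0.81, -0.003]
wrist_force: [-1.0, -1.1, 0.1]
opening: 0.704
grasp_force: 0.0
```

Run:
```python
from h import *
o=telemetry.get_obs(); print(o['time_s'],o['eef_pos'],o['eef_rot'],o['opening'],o['wrist_force'])
c=snap('wrist','w2.png'); print(c['xyz'],c['orientation'])
for t in ['fan_b_mid','fan_b_tape']: lm(t,'wrist')
c=camera('top');
for t in ['fan_b_mid','fan_b_tape']: lm(t,'top')
```

```text
3.35 [0.55724028 0.10071471 0.07827533] [-0.00395547  0.58593547  0.81034304 -0.00285276] 0.7037153340773584 [-1.00909965 -1.09597434  0.08096823]
[0.53506911 0.17119155 0.22060577] [ 0.97629279 -0.14731739 -0.0193059   0.15740793]
wrist fan_b_mid 0.72 [0.5619 0.1008 0.0094]
top fan_b_mid 0.6 [0.5609 0.1039 0.0074]
top fan_b_tape 0.37 [0.5405 0.093  0.0101]
```

View pics/w2.png

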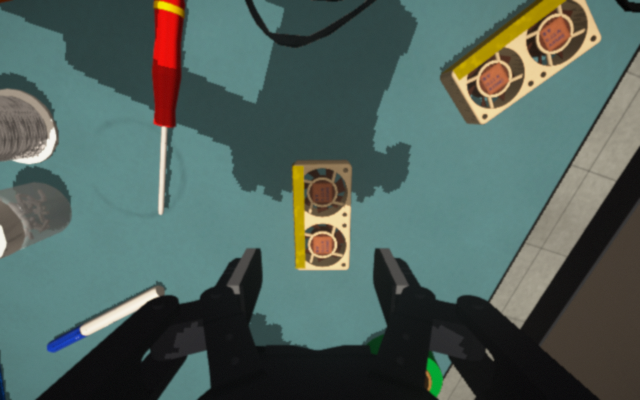

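Run:
```python
from h import *
c=camera('wrist'); o=telemetry.get_obs(); print(o['eef_pos'],quat(o['eef_rot']).as_matrix().round(3).tolist())
im=cv2.cvtColor(np.ascontiguousarray(c['pixels']),cv2.COLOR_RGB2HSV)
m=cv2.inRange(im,(8,40,120),(34,255,255)); k=np.zeros_like(m);k[140:285,280:365]=m[140:285,280:365]
n,l,s,_=cv2.connectedComponentsWithStats(cv2.morphologyEx(k,cv2.MORPH_CLOSE,np.ones((15,15)))); i=1+s[1:,4].argmax(); print(s[i])
b=cv2.boxPoints(cv2.minAreaRect(np.argwhere(l==i)[:,::-1].astype(np.float32))); print(b)
P=np.array([ray(c,p,.02)[:2] for p in b]); print(P.round(4),P.mean(0)); e=np.roll(P,-1,0)-P; print(np.linalg.norm(e,axis=1),np.degrees(np.arctan2(e[:,1],e[:,0])))
print(proj(c,o['eef_pos']))
```

```text
[0.56241923 0.09976037 0.0858208 ] [[-0.312, 0.95, 0.005], [0.95, 0.312, -0.0], [-0.002, 0.004, -1.0]]
[ 285  158   57  104 5260]
[[285. 158.]
 [341. 158.]
 [341. 261.]
 [285. 261.]]
[[0.5268 0.1347]
 [0.5652 0.1472]
 [0.593  0.0689]
 [0.5499 0.0549]] [0.55871734 0.10141259]
[0.04042234 0.08310326 0.04524879 0.08302521] [  18.07922296  -70.46685779 -162.0420693   106.20334643]
[317.4367251  256.08098883]
```

send_rows --series '[[[0,0,0],[-2,2,-40],-0.4],[[0,0,0],[-2,2,-70],-0.4],[[0,0,0],[-2,2,-78],-0.4],[[0,0,0],[-2,2,-80],-0.4],[[0,0,0],[-2,2,-80],-0.4]]'

```text
time_s: 4.32
eef_pos: [0.5601, 0.1026, 0.0045]
eef_rot: [0.001, 0.586, 0.81, 0.001]
wrist_force: [0.7, 0.8, 0.2]
opening: 0.697
grasp_force: 0.0
```

send_rows --series '[[[0,0,0],[0,0,-3],-0.2],[[0,0,0],[0,0,-3],0.3],[[0,0,0],[0,0,-3],0.5],[[0,0,0],[0,0,-3],0.5],[[0,0,0],[0,0,-3],0.5]]'

```text
time_s: 4.95
eef_pos: [0.5595, 0.1028, 0.0008]
eef_rot: [0.001, 0.586, 0.81, 0.0]
wrist_force: [-2.0, 0.6, 5.8]
opening: 0.476
grasp_force: 62.3
```

send_rows --series '[[[0,0,0],[0,0,50],0.5],[[0,0,0],[0,0,110],0.5],[[0,0,0],[0,0,170],0.5],[[0,0,-1],[0,0,230],0.5],[[0,0,-2],[-5,-60,260],0.5],[[0,0,-3],[-10,-120,260],0.5],[[0,0,-3],[-15,-180,260],0.5],[[0,0,-3],[-20,-240,260],0.5],[[0,0,-3],[-20,-303,260],0.5],[[0,0,-3],[-20,-303,260],0.5]]'

```text
time_s: 6.2
eef_pos: [0.5378, -0.2045, 0.2593]
eef_rot: [-0.0, 0.61, 0.793, -0.001]
wrist_force: [-0.8, 1.0, -1.2]
opening: 0.476
grasp_force: 61.5
```

send_rows --series '[[[0,0,0],[0,0,0],0.5],[[0,0,0],[0,0,0],0.5]]'

```text
time_s: 6.45
eef_pos: [0.5388, -0.1987, 0.2598]
eef_rot: [-0.0, 0.607, 0.795, 0.0]
wrist_force: [-0.3, 0.8, -0.6]
opening: 0.474
grasp_force: 61.5
```

Run:
```python
from h import *
o=telemetry.get_obs(); print(o['time_s'],o['eef_pos'],quat(o['eef_rot']).as_matrix().round(3).tolist(),o['opening'],o['wrist_force'])
c=snap('wrist','w3.png'); np.save('w3.npy',{k:c[k] for k in c},allow_pickle=True); print(c['xyz'],c['orientation'])
for t in ['fan_in_mid','magazine','magazine_rim','magazine_mouth','fan_b_mid']: lm(t,'wrist')
camera('scene')
for t in ['fan_in_mid','magazine','magazine_rim','magazine_mouth','fan_b_mid']: lm(t,'scene')
print(proj(c,o['eef_pos']))
```

```text
6.45 [ 0.53879197 -0.19874575  0.25979554] [[-0.264, 0.964, -0.0], [0.964, 0.264, 0.001], [0.001, -0.0, -1.0]] 0.4737114496234911 [-0.34005348  0.80327785 -0.59681734]
[ 0.51902226 -0.12720594  0.40192601] [ 0.97993944 -0.14828517 -0.02004324  0.13163768]
wrist fan_in_mid 0.81 [ 0.561  -0.112   0.1058]
wrist magazine 0.73 [ 0.5628 -0.1075  0.1053]
wrist magazine 0.26 [ 0.5604 -0.1957  0.2677]
wrist magazine 0.23 [ 0.6852 -0.2277 -0.0013]
wrist magazine_rim 0.84 [ 0.5624 -0.1105  0.1458]
wrist magazine_rim 0.56 [ 0.5621 -0.1958  0.2687]
wrist magazine_mouth 0.68 [ 0.5635 -0.1148  0.1085]
wrist fan_b_mid 0.81 [ 0.5384 -0.2024  0.2689]
scene fan_in_mid 0.43 [ 0.5636 -0.1125  0.1075]
scene magazine 0.88 [ 5.693e-01 -1.061e-01 -3.000e-04]
scene magazine_rim 0.93 [ 0.5617 -0.1133  0.1469]
scene magazine_mouth 0.56 [ 0.5603 -0.1075  0.1159]
[317.58022431 256.828931  ]
```

View pics/w3.png

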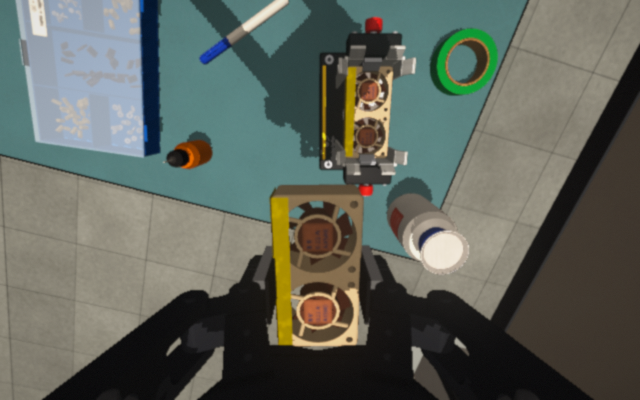

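Wrist view: the held module spans about x 272–362 with its yellow edge left. The magazine sits at about (370,107) with its knobs at (374,24) and (366,190), and the inner module's yellow edge is left too.

Run:
```python
from h import *
c=np.load('w3.npy',allow_pickle=True).item()
im=c['pixels']; hsv=cv2.cvtColor(np.ascontiguousarray(im),cv2.COLOR_RGB2HSV)
red=cv2.inRange(hsv,(0,170,80),(6,255,255)); 
n,l,s,ce=cv2.connectedComponentsWithStats(red)
for i in range(1,n):
    if s[i,4]>20 and 340<ce[i][0]<400 and ce[i][1]<200: print('knob',ce[i],ray(c,ce[i],.121).round(4))
print('in');yellow(c,(335,405,50,170),.115); print('held');yellow(c,(260,300,180,350),.279)
print('stripe');yellow(c,(315,335,50,170),.012)
for p in [(346,156),(348,66),(395,68),(389,155)]: print(ray(c,p,.115).round(4))
for p in [(272,197),(361,197),(278,345)]: print('h',ray(c,p,.279).round(4))
big=np.hstack([cv2.resize(im[10:200,310:425],None,fx=3,fy=3),cv2.resize(im[180:350,250:380],(390,570))])
cv2.imwrite('pics/w3c.png',big[...,::-1])
```

```text
knob [373.63934426  23.98907104] [ 0.5459 -0.0425  0.121 ]
knob [365.27192982 189.63157895] [ 0.5846 -0.1835  0.121 ]
in
[344  67  13  90 843] mid [ 0.5478 -0.1157] yaw of y-axis 15.0 len 0.0806 wid 0.0093
held
[ 270  196   23  149 2437] mid [ 0.5214 -0.2003] yaw of y-axis 15.5 len 0.0809 wid 0.0085
stripe
[322  65   5  95 364] mid [ 0.5256 -0.1207] yaw of y-axis 15.5 len 0.1159 wid 0.0054
[ 0.5568 -0.157   0.115 ]
[ 0.5347 -0.0786  0.115 ]
[ 0.5765 -0.0689  0.115 ]
[ 0.5977 -0.1448  0.115 ]
h [ 0.5088 -0.166   0.279 ]
h [ 0.5469 -0.1555  0.279 ]
h [ 0.5296 -0.2444  0.279 ]
```

View pics/w3c.png

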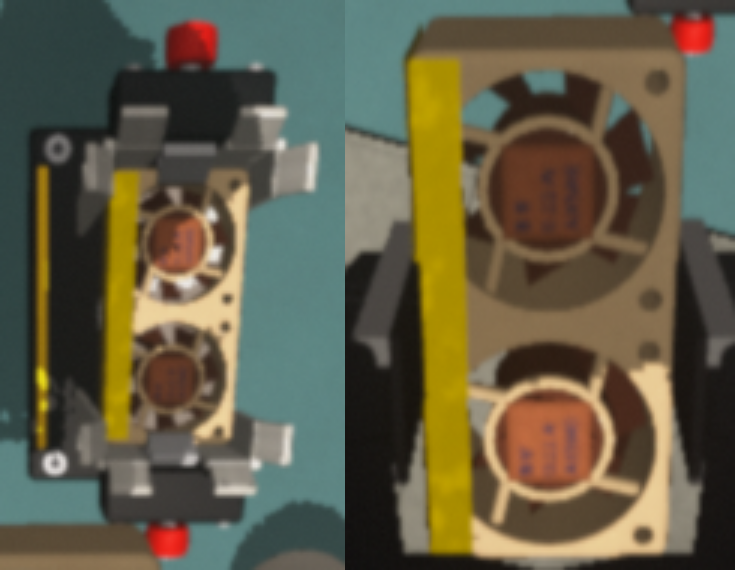

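send_rows --series '[[[0,0,0],[13,45,0],0.5],[[0,0,0],[25,90,-10],0.5],[[0,0,0],[25,90,-50],0.5],[[0,0,0],[25,90,-85],0.5],[[0,0,0],[25,90,-95],0.5],[[0,0,0],[25,90,-105],0.5],[[0,0,0],[25,90,-115],0.5],[[0,0,0],[25,90,-115],0.5]]'

```text
time_s: 8.05
eef_pos: [0.5637, -0.1104, 0.1449]
eef_rot: [-0.0, 0.607, 0.794, -0.0]
wrist_force: [-1.1, 0.1, -1.0]
opening: 0.478
grasp_force: 61.5
```

Run:
```python
from h import *
o=telemetry.get_obs(); print(o['time_s'],o['eef_pos'],o['wrist_force'],o['torque'])
c=camera('wrist'); im=c['pixels']; cv2.imwrite('pics/w4.png',cv2.resize(im[120:345,230:410],None,fx=2.6,fy=2.6)[...,::-1])
```

```text
8.05 [ 0.56367183 -0.11038544  0.14490193] [-1.10110402  0.12012551 -0.9540593 ] [-0.0093133   0.02374334  0.02138251]
```

View pics/w4.png

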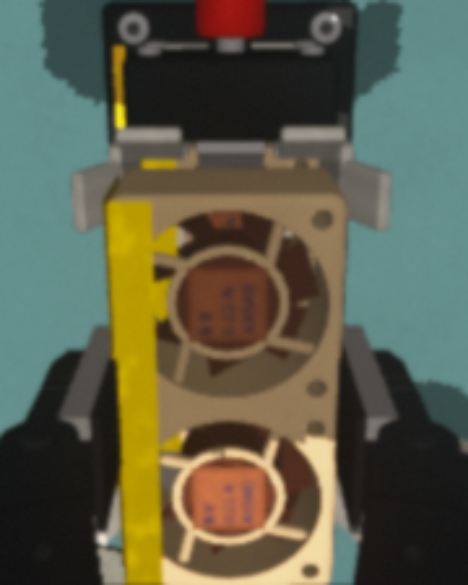

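Crop: the held module (x 107–347) sits centred between the post lips (75 and 388). Descending onto the bevels.

send_rows --series '[[[0,0,0],[0,0,-4],0.5],[[0,0,0],[0,0,-8],0.5],[[0,0,0],[0,0,-12],0.5],[[0,0,0],[0,0,-15],0.5],[[0,0,0],[0,0,-15],0.5]]'

```text
time_s: 8.72
eef_pos: [0.5639, -0.1107, 0.1298]
eef_rot: [0.0, 0.607, 0.794, -0.0]
wrist_force: [1.0, -3.1, -2.3]
opening: 0.478
grasp_force: 61.3
```

Run:
```python
from h import *
o=telemetry.get_obs(); print(o['time_s'],o['eef_pos'],o['wrist_force'],o['torque'])
for n in ['top','scene','wrist']:
    camera(n)
    for t in ['fan_b_mid','magazine_rim']: lm(t,n)
```

```text
8.725 [ 0.56392548 -0.11067828  0.12984359] [ 1.01002027 -3.08260158 -2.30311506] [-0.59344609 -0.23183176 -0.07422647]
top fan_b_mid 0.5 [ 0.5662 -0.1119  0.1388]
scene fan_b_mid 0.48 [ 0.5668 -0.1104  0.137 ]
scene magazine_rim 0.75 [ 0.5657 -0.1133  0.1471]
wrist fan_b_mid 0.96 [ 0.5656 -0.1114  0.1412]
```

send_rows --series '[[[0,0,0],[0.5,-1.5,0],0.5],[[0,0,0],[0.5,-1.5,-3],0.5],[[0,0,0],[0.5,-1.5,-6],0.5],[[0,0,0],[0.5,-1.5,-6],0.5]]'

```text
time_s: 9.68
eef_pos: [0.5648, -0.1116, 0.1245]
eef_rot: [0.0, 0.607, 0.795, 0.0]
wrist_force: [1.4, -1.0, 2.2]
opening: 0.475
grasp_force: 62.1
```

send_rows --series '[[[0,0,0],[0,0,-4],0.5],[[0,0,0],[0,0,-8],0.5],[[0,0,0],[0,0,-12],0.5],[[0,0,0],[0,0,-12],0.5]]'

```text
time_s: 10.18
eef_pos: [0.565, -0.112, 0.1123]
eef_rot: [0.001, 0.607, 0.795, 0.0]
wrist_force: [4.0, -1.7, 2.0]
opening: 0.476
grasp_force: 62.0
```

send_rows --series '[[[0,0,0],[-0.5,0,-4],0.5],[[0,0,0],[-0.5,0,-8],0.5],[[0,0,0],[-0.5,0,-12],0.5],[[0,0,0],[-0.5,0,-16],0.5],[[0,0,0],[-0.5,0,-19],0.5],[[0,0,0],[-0.5,0,-19],0.5],[[0,0,0],[-0.5,0,-19],0.5]]'

```text
time_s: 11.05
eef_pos: [0.5646, -0.1119, 0.0937]
eef_rot: [0.001, 0.607, 0.795, 0.0]
wrist_force: [2.6, -0.7, 6.4]
opening: 0.479
grasp_force: 62.3
```

Run:
```python
from h import *
o=telemetry.get_obs(); print(o['time_s'],o['eef_pos'],o['wrist_force'],o['torque'])
camera('scene'); lm('fan_b_mid','scene')
c=camera('wrist'); lm('fan_b_mid','wrist'); im=c['pixels']; cv2.imwrite('pics/w5.png',cv2.resize(im[120:345,230:410],None,fx=2.6,fy=2.6)[...,::-1])
```

```text
11.05 [ 0.56456523 -0.11189003  0.09366977] [ 2.63401558 -0.68216273  6.42119074] [-0.0837228  -0.56257852  0.00097009]
scene fan_b_mid 0.37 [ 0.5664 -0.1141  0.1001]
```

View pics/w5.png

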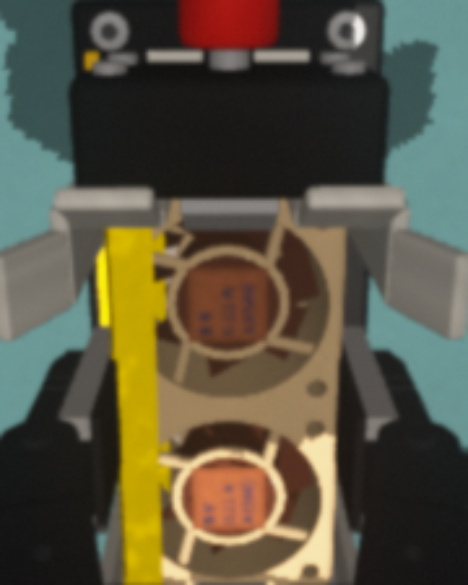

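send_rows --series '[[[0,0,0],[0,0,0],-0.3],[[0,0,0],[0,0,0],-0.3],[[0,0,0],[0,0,0],-0.3],[[0,0,0],[0,0,20],-0.3],[[0,0,0],[0,0,60],-0.3],[[0,0,0],[0,0,120],-0.3],[[0,0,0],[-20,-60,165],-0.3],[[0,0,0],[-25,-90,165],-0.3],[[0,0,0],[-25,-90,165],-0.3]]'

```text
time_s: 12.38
eef_pos: [0.5384, -0.2045, 0.259]
eef_rot: [0.001, 0.609, 0.793, -0.0]
wrist_force: [-0.8, 0.0, 0.6]
opening: 0.651
grasp_force: 0.0
```

Run:
```python
from h import *
o=telemetry.get_obs(); print(o['time_s'],o['eef_pos'],o['wrist_force'],o['opening'])
c=camera('wrist'); lm('fan_b_mid','wrist');lm('fan_in_mid','wrist'); im=c['pixels']
s=camera('scene'); lm('fan_b_mid','scene'); p=proj(s,(.565,-.112,.08)).astype(int); print(p)
a=cv2.resize(im[10:210,310:430],(360,600),interpolation=cv2.INTER_CUBIC)
b=cv2.resize(s['pixels'][p[1]-60:p[1]+60,p[0]-40:p[0]+40],(400,600),interpolation=cv2.INTER_CUBIC)
cv2.imwrite('pics/v6.png',np.hstack([a,b])[...,::-1])
camera('top'); lm('fan_a_mid','top'); lm('fan_a_tape','top')
```

```text
12.375 [ 0.53838024 -0.2044703   0.25903944] [-0.78611919  0.04093929  0.55845674] 0.6508165390754419
wrist fan_b_mid 0.56 [ 0.5652 -0.1142  0.1096]
wrist fan_b_mid 0.53 [ 0.5868 -0.1099  0.1076]
wrist fan_in_mid 0.62 [ 0.5608 -0.1091  0.0859]
wrist fan_in_mid 0.31 [ 0.5872 -0.1078  0.1051]
scene fan_b_mid 0.45 [ 0.5705 -0.1117  0.1014]
scene fan_b_mid 0.2 [ 0.6747 -0.0216  0.    ]
[353 186]
top fan_a_mid 0.93 [0.6473 0.2484 0.0083]
top fan_a_mid 0.72 [ 0.5635 -0.1104  0.0024]
top fan_a_tape 0.81 [0.628  0.2605 0.0076]
```

View pics/v6.png

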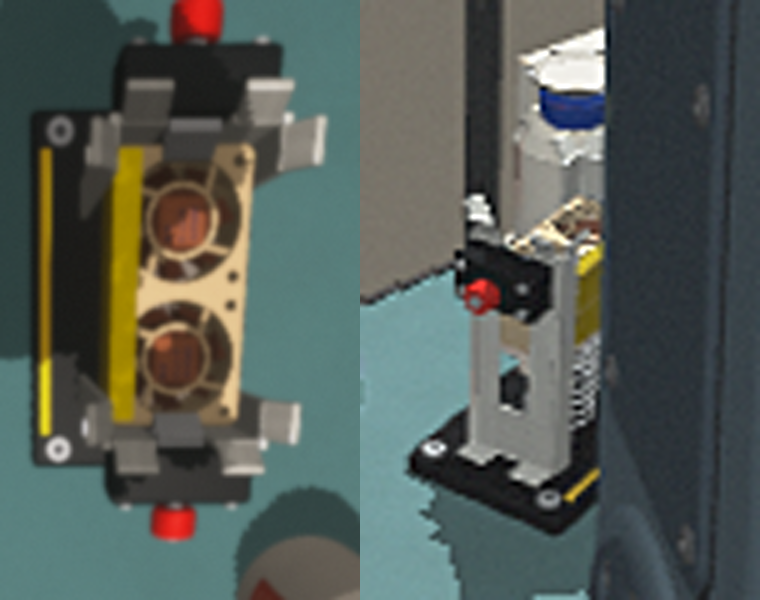

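Left half of the view: both noses lie over the upper module at (195,135) and (178,430), yellow edge left. The scene crop shows two stacked yellow edges, so fan_b is latched. Now fan_a.

send_rows --series '[[[0,0,0],[10,50,0],-0.4],[[0,0,-8],[25,105,0],-0.4],[[0,0,-16],[40,160,0],-0.4],[[0,0,-24],[55,215,0],-0.4],[[0,0,-32],[70,275,-20],-0.4],[[0,0,-40],[85,335,-60],-0.4],[[0,0,-48.9],[100,395,-110],-0.4],[[0,0,-48.9],[107,450,-150],-0.4],[[0,0,-48.9],[107,450,-173],-0.4],[[0,0,-48.9],[107,450,-173],-0.4]]'

```text
time_s: 14.02
eef_pos: [0.6414, 0.2504, 0.079]
eef_rot: [-0.002, 0.881, 0.474, -0.005]
wrist_force: [-0.9, -0.9, -0.4]
opening: 0.705
grasp_force: 0.0
```

send_rows --series '[[[0,0,0],[0,0,0],-0.4],[[0,0,0],[0,0,0],-0.4]]'

```text
time_s: 14.28
eef_pos: [0.6474, 0.2475, 0.0877]
eef_rot: [0.001, 0.882, 0.471, 0.002]
wrist_force: [0.1, -0.4, 0.7]
opening: 0.702
grasp_force: 0.0
```

Run:
```python
from h import *
c=camera('wrist'); o=telemetry.get_obs(); t=quat(o['eef_rot']).as_matrix(); print(o['time_s'],o['eef_pos'],t.round(3).tolist(),np.degrees(np.arctan2(t[1,1],t[0,1])))
lm('fan_a_mid','wrist'); lm('fan_a_tape','wrist')
im=cv2.cvtColor(np.ascontiguousarray(c['pixels']),cv2.COLOR_RGB2HSV)
m=cv2.inRange(im,(8,40,120),(34,255,255)); k=np.zeros_like(m);k[110:330,270:375]=m[110:330,270:375]
n,l,s,_=cv2.connectedComponentsWithStats(cv2.morphologyEx(k,cv2.MORPH_CLOSE,np.ones((15,15)))); i=1+s[1:,4].argmax(); print(s[i])
b=cv2.boxPoints(cv2.minAreaRect(np.argwhere(l==i)[:,::-1].astype(np.float32))); print(b)
P=np.array([ray(c,p,.02)[:2] for p in b]); print(P.round(4),P.mean(0)); e=np.roll(P,-1,0)-P; print(np.linalg.norm(e,axis=1),np.degrees(np.arctan2(e[:,1],e[:,0])))
yellow(c,(270,375,110,330),.02)
```

```text
14.325 [0.64737074 0.24744107 0.08764055] [[0.556, 0.831, 0.004], [0.831, -0.556, 0.001], [0.003, 0.003, -1.0]] -33.74809010788726
wrist fan_a_mid 0.89 [0.6445 0.2447 0.0076]
wrist fan_a_mid 0.41 [0.626  0.2578 0.0078]
wrist fan_a_tape 0.65 [0.6269 0.2549 0.0051]
wrist fan_a_tape 0.33 [0.4325 0.1365 0.0025]
[ 287  164   58  103 5557]
[[287. 164.]
 [344. 164.]
 [344. 266.]
 [287. 266.]]
[[0.6526 0.2929]
 [0.6873 0.2697]
 [0.6427 0.1988]
 [0.6039 0.2248]] [0.64662402 0.2465525 ]
[0.0417559  0.08376113 0.04663336 0.08371495] [ -33.78412898 -122.19413983  146.15090854   54.46807175]
[ 287  166   13   99 1058] mid [0.6342 0.2587] yaw of y-axis -34.0 len 0.0804 wid 0.009
```

send_rows --series '[[[0,0,0],[0,0,-40],-0.4],[[0,0,0],[0,0,-70],-0.4],[[0,0,0],[0,0,-80],-0.4],[[0,0,0],[0,0,-83],-0.4],[[0,0,0],[0,0,-83],-0.4]]'

```text
time_s: 15.05
eef_pos: [0.6469, 0.2484, 0.0035]
eef_rot: [0.0, 0.882, 0.472, 0.001]
wrist_force: [-0.7, 0.6, 0.9]
opening: 0.7
grasp_force: 0.0
```

send_rows --series '[[[0,0,0],[0,0,-2],-0.2],[[0,0,0],[0,0,-2],0.3],[[0,0,0],[0,0,-2],0.5],[[0,0,0],[0,0,-2],0.5],[[0,0,0],[0,0,-2],0.5]]'

```text
time_s: 15.68
eef_pos: [0.6467, 0.2485, 0.0012]
eef_rot: [0.0, 0.882, 0.472, 0.001]
wrist_force: [-0.6, -0.4, 6.3]
opening: 0.477
grasp_force: 63.3
```

send_rows --series '[[[0,0,0],[0,0,60],0.5],[[0,0,0],[0,0,120],0.5],[[0,0,5],[0,0,180],0.5],[[0,0,13],[-10,-40,225],0.5],[[0,0,21],[-25,-95,259],0.5],[[0,0,29],[-40,-155,259],0.5],[[0,0,37],[-55,-215,259],0.5],[[0,0,45],[-70,-275,259],0.5],[[0,0,49.1],[-85,-335,259],0.5],[[0,0,49.1],[-97,-390,259],0.5]]'

```text
time_s: 16.92
eef_pos: [0.5476, -0.1435, 0.2587]
eef_rot: [-0.0, 0.606, 0.796, -0.0]
wrist_force: [0.0, -0.7, -1.2]
opening: 0.476
grasp_force: 62.5
```

send_rows --series '[[[0,0,0],[-11,-57,0],0.5],[[0,0,0],[-11,-57,0],0.5],[[0,0,0],[-11,-57,0],0.5]]'

```text
time_s: 17.3
eef_pos: [0.5374, -0.1985, 0.2585]
eef_rot: [-0.001, 0.606, 0.795, 0.0]
wrist_force: [0.2, -0.6, -1.6]
opening: 0.475
grasp_force: 62.5
```

Run:
```python
from h import *
c=camera('wrist'); o=telemetry.get_obs(); t=quat(o['eef_rot']).as_matrix(); print(o['time_s'],o['eef_pos'],o['opening'],np.degrees(np.arctan2(t[1,1],t[0,1])))
lm('fan_a_mid','wrist')
print('held');yellow(c,(260,300,180,350),.279); print('in'); yellow(c,(335,405,50,170),.115)
```

```text
17.35 [ 0.53770079 -0.19782777  0.25864637] 0.4710068454287443 15.450458379577727
wrist fan_a_mid 0.9 [ 0.5363 -0.2012  0.2666]
held
[ 271  199   22  146 2359] mid [ 0.5204 -0.2002] yaw of y-axis 15.2 len 0.0787 wid 0.0082
in
[345  67  13  91 862] mid [ 0.5474 -0.1151] yaw of y-axis 15.2 len 0.0813 wid 0.0098
```

send_rows --series '[[[0,0,0],[13,45,0],0.5],[[0,0,0],[27,87.5,-10],0.5],[[0,0,0],[27,87.5,-50],0.5],[[0,0,0],[27,87.5,-85],0.5],[[0,0,0],[27,87.5,-100],0.5],[[0,0,0],[27,87.5,-110],0.5],[[0,0,0],[27,87.5,-118],0.5],[[0,0,0],[27,87.5,-124],0.5],[[0,0,0],[27,87.5,-128],0.5],[[0,0,0],[27,87.5,-128],0.5]]'

```text
time_s: 18.65
eef_pos: [0.5647, -0.1114, 0.131]
eef_rot: [-0.0, 0.606, 0.796, 0.0]
wrist_force: [-0.4, -0.4, -0.3]
opening: 0.475
grasp_force: 62.6
```

Run:
```python
from h import *
o=telemetry.get_obs(); print(o['time_s'],o['eef_pos'],o['wrist_force'],o['torque'])
for n in ['top','wrist']: camera(n); lm('fan_a_mid',n); lm('magazine_rim',n)
```

```text
18.65 [ 0.56474626 -0.11136587  0.13103044] [-0.43212223 -0.41795943 -0.30154903] [0.0112603  0.04532294 0.01666608]
top fan_a_mid 0.49 [ 0.564  -0.1122  0.0012]
top fan_a_mid 0.39 [ 0.5654 -0.1119  0.1376]
wrist fan_a_mid 0.57 [ 0.5686 -0.115   0.142 ]
```

send_rows --series '[[[0,0,0],[0,0.5,-3],0.5],[[0,0,0],[0,0.5,-6],0.5],[[0,0,0],[0,0.5,-6],0.5]]'

```text
time_s: 19.32
eef_pos: [0.5652, -0.111, 0.1254]
eef_rot: [0.001, 0.606, 0.796, 0.0]
wrist_force: [0.6, -0.2, 2.9]
opening: 0.474
grasp_force: 63.0
```

send_rows --series '[[[0,0,0],[0,0,-4],0.5],[[0,0,0],[0,0,-8],0.5],[[0,0,0],[0,0,-12],0.5],[[0,0,0],[0,0,-12],0.5]]'

```text
time_s: 19.82
eef_pos: [0.566, -0.1116, 0.1139]
eef_rot: [0.002, 0.606, 0.796, 0.0]
wrist_force: [2.5, -2.7, 2.7]
opening: 0.482
grasp_force: 63.1
```

send_rows --series '[[[0,0,0],[0,0,-4],0.5],[[0,0,0],[0,0,-8],0.5],[[0,0,0],[0,0,-12],0.5],[[0,0,0],[0,0,-16],0.5],[[0,0,0],[0,0,-20],0.5],[[0,0,0],[0,0,-21],0.5],[[0,0,0],[0,0,-21],0.5],[[0,0,0],[0,0,-21],0.5]]'

```text
time_s: 20.82
eef_pos: [0.5661, -0.1116, 0.0932]
eef_rot: [0.002, 0.606, 0.796, 0.0]
wrist_force: [1.5, -1.9, 6.8]
opening: 0.476
grasp_force: 63.5
```

send_rows --series '[[[0,0,0],[0,0,-1.5],0.5],[[0,0,0],[0,0,-1.5],0.5],[[0,0,0],[0,0,-1],-0.3],[[0,0,0],[0,0,-1],-0.3],[[0,0,0],[0,0,0],-0.3],[[0,0,0],[0,0,20],-0.3],[[0,0,0],[0,0,60],-0.3],[[0,0,0],[0,0,120],-0.3],[[0,0,0],[-20,-60,165],-0.3],[[0,0,0],[-27,-88,165],-0.3]]'

```text
time_s: 22.08
eef_pos: [0.5387, -0.2002, 0.2606]
eef_rot: [0.003, 0.605, 0.796, 0.0]
wrist_force: [0.2, -0.5, -1.3]
opening: 0.651
grasp_force: 0.0
```

send_rows --series '[[[0,0,0],[0,0,0],-0.3],[[0,0,0],[0,0,0],-0.3]]'

```text
time_s: 22.32
eef_pos: [0.5374, -0.1982, 0.2563]
eef_rot: [-0.001, 0.606, 0.795, 0.0]
wrist_force: [-0.9, 0.2, -0.3]
opening: 0.647
grasp_force: 0.0
```

Run:
```python
from h import *
c=camera('wrist'); o=telemetry.get_obs(); print(o['time_s'],o['eef_pos'],o['wrist_force'])
for t in ['fan_a_mid','fan_in_mid','flux_bottle','solvent_bottle','tape_green','marker_blue','screwdriver']: lm(t,'wrist')
yellow(c,(335,405,50,170),.115)
w=np.load('w3.npy',allow_pickle=True).item()
# same pixel patches as the first held state: compare both ends of the module/noses
q=[cv2.cvtColor(np.ascontiguousarray(i['pixels'][10:200,310:425]),cv2.COLOR_RGB2GRAY).astype(np.float32) for i in (w,c)]
(d,r)=cv2.phaseCorrelate(*q); print('shift',d,r)
sh=cv2.warpAffine(q[1],np.float32([[1,0,-d[0]],[0,1,-d[1]]]),q[1].shape[::-1])
D=abs(sh-q[0]); print('noses diff',D[45:60,45:75].mean(),D[135:150,40:70].mean(),'all',D.mean())
```

```text
22.375 [ 0.53749997 -0.19772226  0.25607202] [-0.32540577  0.1061038  -0.12585259]
wrist fan_a_mid 0.93 [ 0.566  -0.1136  0.103 ]
wrist fan_in_mid 0.5 [ 0.5602 -0.1126  0.0651]
wrist flux_bottle 0.66 [ 0.3761 -0.215  -0.0077]
wrist solvent_bottle 0.93 [ 0.6877 -0.223  -0.0021]
wrist tape_green 0.68 [ 0.6749 -0.022  -0.0021]
wrist marker_blue 0.8 [ 0.4071 -0.0551 -0.0016]
[ 343   69   17   91 1128] mid [ 0.548 -0.117] yaw of y-axis 15.1 len 0.081 wid 0.0132
shift (1.1119364204872682, 0.9352179635664584) 0.35192592773172593
noses diff 7.624236 23.912066 all 14.707306
```

Run:
```python
from h import *
c=camera('wrist'); w=np.load('w3.npy',allow_pickle=True).item()
for nm,r0,r1,col in (('far',50,68,376),('near',140,164,369)):
  for i in (w,c):
    p=i['pixels'][r0:r1,col-3:col+4].astype(int).mean(1); print(nm,[tuple(map(int,x)) for x in p[::2]])
  for y,z in ((.0435,.115),(.036,.115),(-.036,.115),(-.0435,.115)):
    a=np.radians(15.3); P=(.5645-np.sin(a)*y,-.112+np.cos(a)*y,z); print(y,proj(w,P).round(),proj(c,P).round())
```

```text
far [(27, 29, 27), (28, 29, 28), (25, 27, 25), (27, 29, 27), (92, 91, 89), (107, 105, 103), (70, 69, 67), (64, 62, 61), (65, 64, 61)]
far [(28, 29, 26), (27, 28, 26), (26, 27, 25), (23, 24, 21), (72, 71, 69), (103, 101, 98), (73, 72, 69), (62, 60, 58), (62, 60, 58)]
0.0435 [370.  62.] [372.  62.]
0.036 [370.  71.] [371.  71.]
-0.036 [366. 151.] [367. 152.]
-0.0435 [365. 158.] [367. 159.]
near [(89, 54, 40), (86, 53, 40), (83, 56, 41), (115, 94, 71), (132, 116, 101), (112, 96, 84), (84, 69, 54), (86, 80, 73), (98, 95, 92), (99, 96, 94), (105, 102, 100), (126, 123, 120)]
near [(87, 52, 38), (86, 52, 39), (84, 51, 39), (75, 46, 32), (93, 71, 51), (104, 84, 61), (74, 57, 43), (66, 53, 43), (87, 84, 81), (93, 90, 88), (95, 93, 90), (105, 102, 100)]
0.0435 [370.  62.] [372.  62.]
0.036 [370.  71.] [371.  71.]
-0.036 [366. 151.] [367. 152.]
-0.0435 [365. 158.] [367. 159.]
```

```bash
python3 -c "
from h import *
print(ctrl.hand_in())"
```

```text
the job is handed in; nothing more can be done
None
```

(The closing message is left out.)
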